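Test the date stamps' storage latches and set the broken one aside

ROBOT

A 6-joint arm with a two-finger parallel gripper is mounted at the origin on a cart in front of the work surface, level with it; the furniture and walls round the work are solid. World frame = base frame: x ahead of the robot, y to its left, z up, the work surface at z = 0. Lengths are in m, angles in rad, forces in N, time in s.
With the tool pointing down it reaches from about 0.425 to 0.925 m from the base axis. Payload 12.5 kg.
Tool frame: the origin (TCP) lies midway between the tips of the shut fingers; the grasp point (between the pads) lies 19 mm behind it; z points along the fingers, y is the line along which they close (so a half turn about z gives the same grasp; the last joint's range is limited). The gripper opens to 85 mm and grips with 20 to 120 N. Pads are 22 mm wide; open, the fingers measure 114 mm over their backs; the gripper's body (76 mm by 85 mm) begins 54 mm behind the grasp point. The pads swing forward as they close: fully open they stand 13 mm farther back than shut.
Start: joints at [-0.106, 0.491, 1.559, -0, 1.092, -0.106], TCP at [0.625, 0, 0.196] pointing down, gripper open.
Joint ranges: [-3.1, 3.1], [-0.84, 2.19], [0.05, 2.79], [-1.13, 4.28], [0.06, 2.93], [-2.69, 2.69]. Speed limits (rad/s): [2.22, 2.22, 2.79, 3.14, 3.14, 3.14].

INTERFACE

Orientations are given as [roll, pitch, yaw] about the fixed x, y, z axes, in that order (R = Rz(yaw) Ry(pitch) Rx(roll)).
In Python, from bench import env gives the robot as it stands.
- The arm moves only by the tool apply_moves, never from a script. Its argument "increments" is a list of rows, each a list of 6 numbers: the shift along the world's x, y, z scaled (see below), then the turn, a rotation vector about the world's x, y, z scaled (see below). In form: [[dx, dy, dz, wx, wy, wz], ...]. A call has 1 to 10 rows; each row shifts and turns the commanded pose from where the row before left it; what a row does not reach is not made up. The controller multiplies each number of a shift by 30 mm and each number of a turn by 180 degrees. A row lasts 1/12 s, in which the tool goes at most 41.7 mm and 7.16 degrees, less where a joint would pass 70% of its speed; a pose out of reach is approached as far as the arm can. A call with a number of a shift or a turn outside -1 to 1 is refused whole. A call with a gripper value outside its range is refused whole. "grip" is the opening, from 0 (shut) to 1 (fully open), set as the call begins (left out, the last holds). The fingers move at their own pace and stop on an object; "grip_force" is the grip in N (left out, the last holds). Time passes only in rows, so rows that do not move let the fingers close. It gives the time, the measured TCP pose, the force, the opening and the grip force at its end, in the units of the state.
- env.observe(): the state, without advancing time (a new reading comes with each control period).
- env.read_camera(name): name is "scene" or "side" or "wrist"; returns a dict with "pixels" (384x512x3 uint8, red, green, blue), "fx", "fy", "cx", "cy" (pixels), "k1" (the pictures are not rectified: a ray, as slopes to the right and down, at radius r is drawn at 1 + k1 r^2 times it, then the intrinsics apply), "world_from_camera" (4x4, takes a point from camera to world coordinates). Camera axes: x right, y up, looking along -z (the intrinsics and any distortion apply to the point x, -y, -z); pixel columns grow to the right and rows downward; lengths in m; the calibration is good to about 2 mm. A picture is of the moment at which its call begins. There is no depth.
- env.job_done(): hands the job in; it is judged then, once.
The state is a dict: "clock": time; "q": joint angles; "qd": joint speeds; "effort": joint torques, N m; "tcp_pos": TCP position; "ee_rot": TCP orientation; "wrist_force": force on the tool from outside, world axes, zero at the start; "ft_torque": the same for the moment, N m; "grip_width": finger opening in m; "grip_force": force on a finger pad.
Only numpy, scipy, OpenCV 4.12 (cv2) and the standard library are available. Lean on these libraries where they do the work, as an engineer would, in place of code of your own. Each camera call takes 0.05 s, during which the arm holds its last target. There are 200 camera calls.

TASK

Test the storage latch of the three date stamps: press each one's head all the way down where it stands, then let go. Leave a stamp whose head stays down standing where it is, head down; if the head springs back up, lift that stamp over the rim of the small steel tray and set it down upright on the tray's floor, without dropping it. Do not disturb the little jar that stands among them.

Things in the scene. Friction and masses are not known exactly. Their poses are not given: they have to be found in the camera images.
- stamp_1: One of three identical-looking date stamps (a broken latch cannot be seen). Black two-legged frame, red head; footprint 44 (own x) by 60 mm (own y), 94 mm tall (82 with head down), 0.12 kg, standing upright. Origin: centre of the underside, z up. The head, 36 (x) by 60 (y) mm, is centred above the origin, 60 to 94 mm high when up: press the middle of its top, or grasp it across x (36 mm).
- stamp_2: One of three identical-looking date stamps (a broken latch cannot be seen). Black two-legged frame, red head; footprint 44 (own x) by 60 mm (own y), 94 mm tall (82 with head down), 0.12 kg, standing upright. Origin: centre of the underside, z up. The head, 36 (x) by 60 (y) mm, is centred above the origin, 60 to 94 mm high when up: press the middle of its top, or grasp it across x (36 mm).
- stamp_3: One of three identical-looking date stamps (a broken latch cannot be seen). Black two-legged frame, red head; footprint 44 (own x) by 60 mm (own y), 94 mm tall (82 with head down), 0.12 kg, standing upright. Origin: centre of the underside, z up. The head, 36 (x) by 60 (y) mm, is centred above the origin, 60 to 94 mm high when up: press the middle of its top, or grasp it across x (36 mm).
- stamp_1_head (a joint): Head of stamp_1: travel downward in m, 0 = up, 0.012 = fully down. Pressing it fully down takes about 8 to 9 N. A sound stamp's head then stays fully down when let go; a broken one's springs back up at once, to within 2 mm of the top.
- stamp_2_head (a joint): Head of stamp_2: travel downward in m, 0 = up, 0.012 = fully down. Pressing it fully down takes about 8 to 9 N. A sound stamp's head then stays fully down when let go; a broken one's springs back up at once, to within 2 mm of the top.
- stamp_3_head (a joint): Head of stamp_3: travel downward in m, 0 = up, 0.012 = fully down. Pressing it fully down takes about 8 to 9 N. A sound stamp's head then stays fully down when let go; a broken one's springs back up at once, to within 2 mm of the top.
- tray: Shallow open tray of thin steel, empty, lying loose on the table, 120 (own x) by 195 (own y) mm outside, 116 by 184 mm inside; floor 2 mm thick, rim 16 mm high all round. Origin: centre of the underside, z up.
- sample_jar: Bystander: a small biscuit jar with a black lid, 60 mm in diameter, 67 mm tall, standing in the same row as the stamps. Origin: centre of the underside.
There are look-alikes about, which are no part of the job. What is shaped like the stamp_2 but blue, green or yellow is not meant.

How it is judged:
On the way:
1. the stamp with the broken latch is tested: its head is pressed fully down where it stands (value of joint stamp_2_head above 0.0105 m and distance of stamp_2 from where it was at the start of the episode below 0.04 m), for 0.05 s.
At the end, for the whole second after the job is handed in: Both sound stamps stand upright (within 0.15 rad) within 40 mm of where they started, heads latched down (more than 10 mm of the 12). The stamp whose head springs back stands upright (within 0.15 rad) and still on the tray's floor, inside the rim. The tray is within 60 mm of where it started (value of joint each of stamp_1_head, stamp_3_head above 0.01 m and distance of each of stamp_1, stamp_3 from where it was at the start of the episode below 0.04 m and angle between each of stamp_1, stamp_3, stamp_2's own z axis and vertical below 0.15 rad and z of stamp_2 in the frame of tray between -0.002 and 0.006 m and x of stamp_2 in the frame of tray between -0.05 and 0.05 m and y of stamp_2 in the frame of tray between -0.085 and 0.085 m and linear speed of stamp_2 below 0.02 m/s and distance of tray from where it was at the start of the episode below 0.06 m); the robot touches nothing.
It fails at once if the jar is moved by more than 30 mm or tipped (distance of sample_jar from where it was at the start of the episode above 0.03 m or angle between sample_jar's own z axis and vertical above 0.3 rad).
It fails at once if the broken stamp is dropped from more than about 25 mm (linear speed of stamp_2 above 0.7 m/s and contact force between the fingers and stamp_2 below 0.05 N).
It also fails if it takes over 61 s, if anything falls off the work surface, if the arm or the gripper's body presses on something with over 40 N, if the wrist force passes 120 N, or if a joint passes its speed limit or range.

## Working session

There is one attempt and no reset: what is moved stays moved. The work goes in short steps, Python scripts to look and compute and a tool call to move; the robot and the scene stay as the last step left them, time stands still between calls to the robot, and variables do not carry over. Pictures are saved under pics/ and viewed, at most 10 in all, crops included, and the job is handed in when it is done.

Besides the shell and the picture viewer there is one more tool, called after "Request:" by a JSON object that holds its "name" and its "arguments", one argument or row to a line. apply_moves: Moves the arm, as the interface text tells. Shifts and turns lie within -1 to 1; 1 stands for 30 mm of shift or 180 degrees of turn. Its arguments: {"type":"object","properties":{"increments":{"type":"array","items":{"type":"array","items":{"type":"number","minimum":-1,"maximum":1}}},"grip":{"type":"number"},"grip_force":{"type":"number"}},"required":["increments"]}

```bash
mkdir -p pics; cat > h.py <<'E'
from bench import env
import numpy as np, cv2
def cam(n):
    c=env.read_camera(n); return c
def save(c,f,crop=None,s=1):
    im=c["pixels"][:,:,::-1]
    if crop: im=im[crop[1]:crop[3],crop[0]:crop[2]]
    cv2.imwrite("pics/"+f,cv2.resize(im,None,fx=s,fy=s))
def ray(c,u,v):
    K=np.array([[c["fx"],0,c["cx"]],[0,c["fy"],c["cy"]],[0,0,1]],float)
    p=cv2.undistortPoints(np.array([[[u,v]]],float),K,np.array([c["k1"],0,0,0,0.]))[0,0]
    T=np.array(c["world_from_camera"]); return T[:3,3],T[:3,:3]@np.array([p[0],-p[1],-1])
def atz(c,u,v,z):
    o,d=ray(c,u,v); return o+d*(z-o[2])/d[2]
E
python3 - <<'E'
from h import *
for n in("scene","side","wrist"):
    c=cam(n); save(c,n+"0.png",s=1.5 if n!="wrist" else 1); print(n,c["fx"],c["k1"],np.round(c["world_from_camera"],3).tolist())
o=env.observe();print(o["tcp_pos"],o["ee_rot"],o["clock"])
E
```

```text
scene 408.1097098476469 -0.09493144464589062 [[0.689, 0.407, -0.599, 0.043], [-0.724, 0.375, -0.579, -0.494], [-0.01, 0.833, 0.553, 0.586], [0.0, 0.0, 0.0, 1.0]]
side 474.59822195673297 -0.08860138944045041 [[-0.972, 0.159, -0.172, 0.377], [-0.234, -0.646, 0.727, 1.093], [0.005, 0.747, 0.665, 1.009], [0.0, 0.0, 0.0, 1.0]]
wrist 265.0069676337591 -0.017689708894828574 [[1.0, -0.0, 0.001, 0.625], [0.0, 0.952, 0.305, 0.079], [-0.001, -0.305, 0.952, 0.372], [0.0, 0.0, 0.0, 1.0]]
[6.24804744e-01 6.39250878e-05 1.95848381e-01] [-3.14071618e+00 -1.03610523e-04  1.57083736e+00] 0.15
```

View pics/scene0.png

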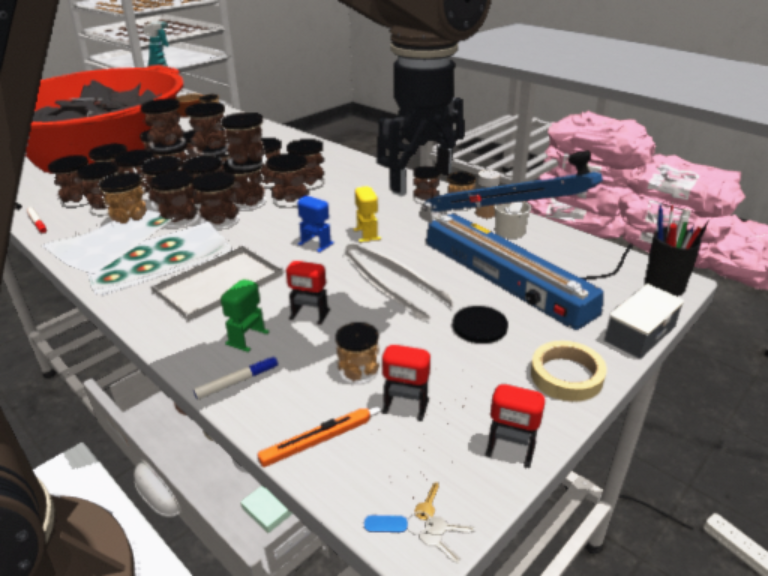

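View pics/side0.png

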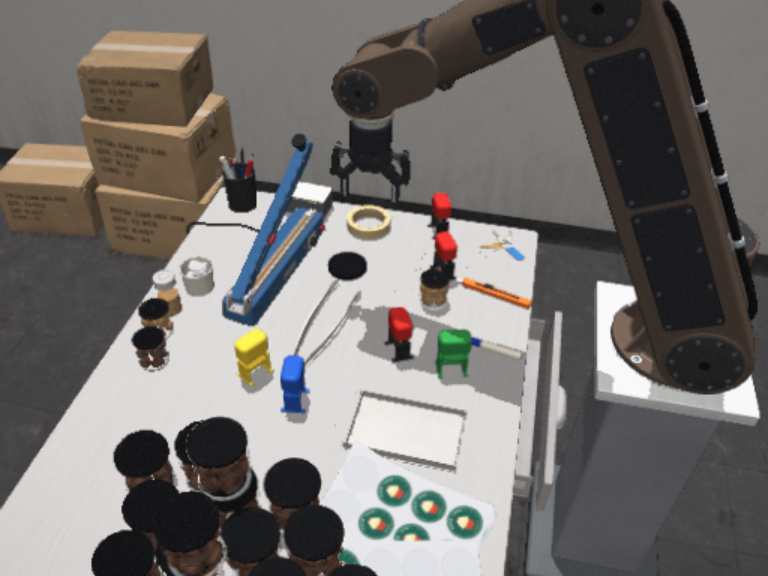

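View pics/wrist0.png

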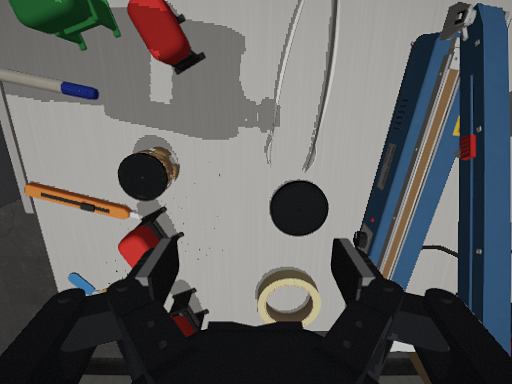

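The scene shows three red stamps at (307,280), (406,370) and (517,410), with the jar at (357,350) between the first two. The tray is at (217,282). In the side view the stamps are at (400,330), (445,247) and (441,207). Next I'll fit the head boxes to the red silhouettes and get the tray corners.

```bash
cat > fit.py <<'E'
from h import *
from scipy.optimize import minimize
S=4
def proj(c,P):
    T=np.linalg.inv(np.array(c["world_from_camera"])); p=(T[:3,:3]@P.T).T+T[:3,3]
    a=np.c_[p[:,0]/-p[:,2],-p[:,1]/-p[:,2]]; r=(a**2).sum(1,keepdims=True); a=a*(1+c["k1"]*r)
    return a*[c["fx"],c["fy"]]+[c["cx"],c["cy"]]
def hull(pts):
    m=np.zeros((384*S,512*S),np.uint8); cv2.fillPoly(m,[cv2.convexHull(np.round((pts+.5)*S).astype(np.int32))],1); return m
def heads(c):
    h=cv2.cvtColor(c["pixels"],cv2.COLOR_RGB2HSV); m=(((h[...,0]<6)|(h[...,0]>174))&(h[...,1]>150)&(h[...,2]>60)).astype(np.uint8)
    n,l,st,ce=cv2.connectedComponentsWithStats(m); out=[]
    for i in range(1,n):
        if 80<st[i,4]<3000:
            ys,xs=np.nonzero(l==i); P=np.c_[xs,ys].astype(float)
            P=np.r_[P-.5,P+.5,P+[.5,-.5],P+[-.5,.5]]; out.append((ce[i],hull(P)))
    return out
B=np.array([[x,y,z] for x in(-.018,.018) for y in(-.03,.03) for z in(.06,.094)])
def box(x,y,t,dz=0): 
    R=np.array([[np.cos(t),-np.sin(t),0],[np.sin(t),np.cos(t),0],[0,0,1]]); return B@R.T+[x,y,dz]
def fit(obs,p0):
    def cost(p):
        s=0
        for c,m in obs:
            q=hull(proj(c,box(*p[:2],p[2]/10))); s+=1-(q&m).sum()/max((q|m).sum(),1)
        return s
    best=None
    for t in np.arange(0,np.pi,np.pi/8):
        r=minimize(cost,[*p0,t*10],method="Nelder-Mead",options=dict(initial_simplex=[[*p0,t*10],[p0[0]+.01,p0[1],t*10],[p0[0],p0[1]+.01,t*10],[*p0,t*10+3]],xatol=2e-4,fatol=1e-4))
        if best is None or r.fun<best.fun: best=r
    return best
E
python3 - <<'E'
from fit import *
sc,si=cam("scene"),cam("side"); hs,hi=heads(sc),heads(si)
for ce,m in hs:
    p=atz(sc,*ce,.077)
    for c2,m2 in hi:
        q=atz(si,*c2,.077)
        if np.hypot(*(p-q)[:2])<.03:
            r=fit([(sc,m),(si,m2)],p[:2]); print("stamp",np.round(r.x[:2],4),"yaw deg",np.degrees(r.x[2]/10)%180,"cost",r.fun, p[:2],q[:2])
for n,c,L in(("sc",sc,[(153,288),(233,249),(283,270),(192,317)]),("si",si,[(360,393),(467,408),(455,468),(347,440)])):
    C=[atz(c,u/1.5,v/1.5,.016)[:2] for u,v in L]; print(n,np.round(C,3).tolist(),np.mean(C,0))
print("jar",atz(sc,357/1.5,336/1.5,.067),atz(si,435/1.5,275/1.5,.067))
E
```

```text
stamp [0.5335 0.1487] yaw deg 19.46161456403344 cost 0.40967070453759946 [0.52975224 0.14730406] [0.533326   0.15115235]
stamp [ 0.4863 -0.1042] yaw deg 17.488523207991417 cost 0.3695900129478341 [ 0.48244523 -0.10317716] [ 0.48679841 -0.10304637]
stamp [ 0.5174 -0.2495] yaw deg 17.389777588831095 cost 0.3438038533097906 [ 0.5147428  -0.24859169] [ 0.51756106 -0.24701105]
sc [[0.382, 0.386], [0.552, 0.394], [0.569, 0.266], [0.384, 0.263]] [0.47164657 0.32736083]
si [[0.577, 0.283], [0.384, 0.271], [0.386, 0.402], [0.573, 0.389]] [0.48007143 0.33610994]
jar [ 0.48541797 -0.00984922  0.067     ] [ 0.49240117 -0.01451562  0.067     ]
```

Request:
{"name": "apply_moves", "arguments": {
  "increments": [
    [-0.925,-0.694,-0.3,0,0,0.0333],
    [-0.925,-0.694,-0.3,0,0,0.0333],
    [-0.925,-0.694,-0.3,0,0,0.0333],
    [-0.925,-0.694,-0.3,0,0,0],
    [-0.925,-0.694,-0.3,0,0,0],
    [0,0,0,0,0,0],
    [0,0,0,0,0,0]
  ],
  "grip": 0
}}

```text
clock: 0.83
tcp_pos: [0.4854, -0.1049, 0.1514]
ee_rot: [-3.141, -0.0, 1.882]
wrist_force: [0.5, 0.4, -0.5]
grip_width: 0.0008
grip_force: 0.0
```

```bash
python3 - <<'E'
from fit import *
ims=[]
for n in("wrist","scene","side"):
    c=cam(n); im=c["pixels"][:,:,::-1].copy(); im=cv2.resize(im,None,fx=2,fy=2,interpolation=cv2.INTER_NEAREST)
    for p in((.5335,.1487,19.5),(.4863,-.1042,17.5),(.5174,-.2495,17.4)):
        for P in proj(c,box(p[0],p[1],np.radians(p[2]))): 
            if abs(P).max()<2000: cv2.circle(im,tuple(int(v) for v in np.round((P+.5)*2)),2,(255,255,0),-1)
    ims.append(im)
w,s,d=ims
o=cv2.resize(w,(400,300)); a=s[360:640,360:760]; b=d[230:470,460:660]
out=np.zeros((580,800,3),np.uint8); out[:300,:400]=o; out[300:,:400]=a; out[:480,400:800]=cv2.resize(b,(400,480))
cv2.imwrite("pics/ov.png",out); print(env.observe()["wrist_force"])
E
```

```text
[-0.12801458 -0.69941325  0.58909308]
```

View pics/ov.png

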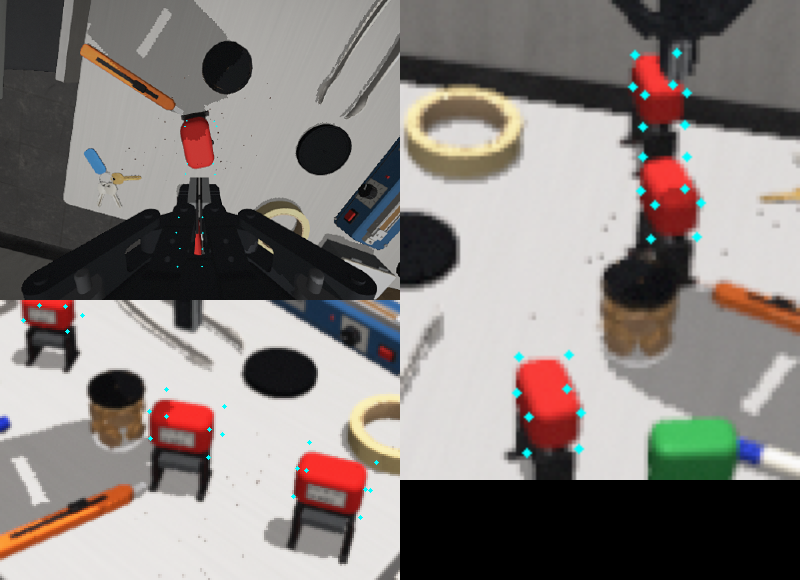

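The arm is roughly over the middle stamp, which sits at about (197,140) in the wrist crop. The scene overlay fits that stamp poorly in yaw: the box corners stick out to the right, at (224,406). I'll debug the fit by adding the wrist view and scanning yaw.

```bash
python3 - <<'E'
from fit import *
sc,si,w=cam("scene"),cam("side"),cam("wrist")
for c in (sc,si): print(proj(c,atz(c,270,250,.07)[None]))
H={k:heads(c) for k,c in(("sc",sc),("si",si),("w",w))}
for k in H: print(k,[(np.round(ce).tolist(),m.sum()/16) for ce,m in H[k]])
def near(c,h,p): 
    return min(h,key=lambda e:np.hypot(*(atz(c,*e[0],.077)[:2]-p)))[1]
for p in((.5335,.1487),(.4863,-.1042),(.5174,-.2495)):
    obs=[(sc,near(sc,H["sc"],p)),(si,near(si,H["si"],p))]
    for deg in range(0,180,15):
        def cs(q,full=False):
            l=[1-(lambda a,m:(a&m).sum()/(a|m).sum())(hull(proj(c,box(q[0],q[1],np.radians(deg)))),m) for c,m in obs]
            return l if full else sum(l)
        r=minimize(cs,p,method="Nelder-Mead",options=dict(initial_simplex=[p,(p[0]+.01,p[1]),(p[0],p[1]+.01)],xatol=3e-4,fatol=1e-3))
        print(deg,np.round(r.x,3),np.round(cs(r.x,True),3))
E
```

```text
[[270. 250.]]
[[270. 250.]]
sc [([74.0, 55.0], np.float64(2214.0625)), ([59.0, 90.0], np.float64(2560.9375)), ([204.0, 183.0], np.float64(483.5625)), ([271.0, 242.0], np.float64(753.0625)), ([345.0, 270.0], np.float64(894.0625))]
si [([294.0, 138.0], np.float64(191.0625)), ([296.0, 164.0], np.float64(242.5625)), ([266.0, 216.0], np.float64(299.3125))]
w [([250.0, 183.0], np.float64(2280.0625)), ([445.0, 276.0], np.float64(139.9375)), ([252.0, 314.0], np.float64(150.0625))]
0 [0.53  0.149] [0.217 0.284]
15 [0.532 0.147] [0.249 0.193]
30 [0.533 0.151] [0.282 0.185]
45 [0.53 0.15] [0.221 0.297]
60 [0.529 0.149] [0.223 0.355]
75 [0.531 0.148] [0.274 0.387]
90 [0.534 0.149] [0.3   0.393]
105 [0.532 0.148] [0.301 0.409]
120 [0.528 0.148] [0.306 0.438]
135 [0.533 0.151] [0.387 0.435]
150 [0.529 0.146] [0.357 0.405]
165 [0.528 0.148] [0.22  0.361]
0 [ 0.484 -0.103] [0.261 0.252]
15 [ 0.487 -0.104] [0.283 0.106]
30 [ 0.484 -0.104] [0.208 0.21 ]
45 [ 0.481 -0.103] [0.165 0.325]
60 [ 0.484 -0.104] [0.248 0.337]
75 [ 0.484 -0.105] [0.28 0.37]
90 [ 0.485 -0.104] [0.298 0.376]
105 [ 0.48  -0.104] [0.32  0.413]
120 [ 0.481 -0.105] [0.407 0.444]
135 [ 0.483 -0.103] [0.442 0.44 ]
150 [ 0.483 -0.103] [0.319 0.407]
165 [ 0.482 -0.102] [0.259 0.346]
0 [ 0.515 -0.249] [0.25  0.292]
15 [ 0.517 -0.247] [0.237 0.183]
30 [ 0.513 -0.249] [0.154 0.308]
45 [ 0.515 -0.249] [0.232 0.347]
60 [ 0.516 -0.248] [0.275 0.372]
75 [ 0.517 -0.248] [0.3   0.383]
90 [ 0.518 -0.248] [0.313 0.388]
105 [ 0.517 -0.245] [0.404 0.412]
120 [ 0.52  -0.245] [0.463 0.449]
135 [ 0.513 -0.25 ] [0.361 0.446]
150 [ 0.514 -0.247] [0.29  0.424]
165 [ 0.514 -0.248] [0.273 0.363]
```

```bash
cat >> fit.py <<'E'
_u=np.random.default_rng(0).normal(size=(60,3)); _u/=np.linalg.norm(_u,axis=1,keepdims=True)
def rbox(x,y,t,r,dz=0):
    P=np.concatenate([(b-[0,0,.077])*(1-np.array([r/.018,r/.03,r/.017]))+[0,0,.077-dz]+r*_u for b in B])
    R=np.array([[np.cos(t),-np.sin(t),0],[np.sin(t),np.cos(t),0],[0,0,1]]); return P@R.T+[x,y,0]
def near(c,h,p):
    return min(h,key=lambda e:np.hypot(*(atz(c,*e[0],.077)[:2]-p)))[1]
def rfit(obs,p,fr=True):
    def l(q): return [1-(lambda a,m:(a&m).sum()/(a|m).sum())(hull(proj(c,rbox(q[0],q[1],q[2]*10,abs(q[3])))),m) for c,m in obs]
    best=None
    for deg in(0,20,40,60):
        q0=np.array([*p,np.radians(deg)/10,.008]); sx=np.vstack([q0,q0+np.diag([.008,.008,.02,.005])])
        r=minimize(lambda q:sum(l(q)) if abs(q[3])<.016 else 9,q0,method="Nelder-Mead",options=dict(initial_simplex=sx,xatol=1e-4,fatol=1e-3))
        if best is None or r.fun<best.fun: best=r
    x=best.x; return np.round([x[0],x[1],np.degrees(x[2]*10),x[3]],4),np.round(l(x),3)
E
python3 - <<'E'
from fit import *
C={k:cam(k) for k in("scene","side","wrist")}; H={k:heads(c) for k,c in C.items()}
for p in((.5335,.1487),(.4863,-.1042),(.5174,-.2495)):
    for ks in [("scene","side")]+([("wrist",),("wrist","scene","side")] if p[0]<.5 else []):
        print(ks,*rfit([(C[k],near(C[k],H[k],p)) for k in ks],p))
E
```

```text
('scene', 'side') [5.32800e-01 1.51200e-01 2.49244e+01 7.20000e-03] [0.232 0.076]
('scene', 'side') [ 4.85500e-01 -1.02500e-01  2.30918e+01  4.20000e-03] [0.223 0.119]
('wrist',) [ 4.82000e-01 -1.00200e-01  2.71471e+01  9.20000e-03] [0.041]
('wrist', 'scene', 'side') [ 4.830e-01 -1.015e-01  2.820e+01  6.600e-03] [0.087 0.175 0.201]
('scene', 'side') [ 5.17900e-01 -2.47100e-01  1.98846e+01  6.20000e-03] [0.22  0.108]
```

The wrist fit is tight at (0.482, -0.100) with yaw about 27°. I'll correct to that and press the middle stamp.

Request:
{"name": "apply_moves", "arguments": {
  "increments": [
    [-0.11,0.16,-0.4,0,0,0.025],
    [0,0,-0.6,0,0,0.025],
    [0,0,-0.6,0,0,0],
    [0,0,-0.3,0,0,0],
    [0,0,-0.13,0,0,0],
    [0,0,-0.13,0,0,0],
    [0,0,-0.1,0,0,0],
    [0,0,0,0,0,0]
  ]
}}

```text
clock: 1.95
tcp_pos: [0.4831, -0.0993, 0.0835]
ee_rot: [3.141, 0.0, 2.042]
wrist_force: [-0.7, -0.3, 0.7]
grip_width: 0.0002
grip_force: 0.0
```

```bash
python3 - <<'E'
from h import *
c=cam("scene"); d=cam("side"); w=cam("wrist")
out=np.hstack([cv2.resize(c["pixels"][190:310,220:320,::-1],(400,480)),cv2.resize(d["pixels"][110:206,250:330,::-1],(400,480))])
cv2.imwrite("pics/p2.png",out); print(env.observe()["wrist_force"],env.observe()["tcp_pos"])
E
```

```text
[-0.26513874 -0.18445078  1.2107802 ] [ 0.48321796 -0.09938467  0.08401943]
```

View pics/p2.png

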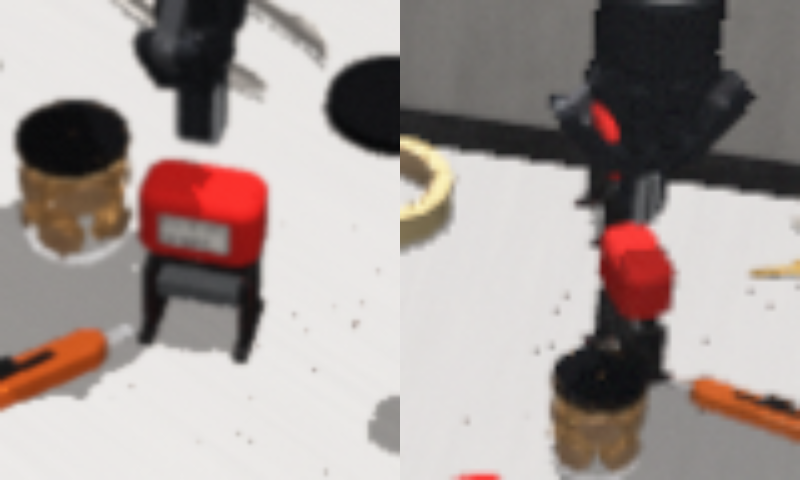

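The fingertip is hanging behind the stamp: (203,140) in the scene crop against the head at (205,215), and (650,210) in the side crop. I'll check the calibration by triangulating the tip.

```bash
python3 - <<'E'
from fit import *
s,d,w=cam("scene"),cam("side"),cam("wrist")
def tri(a,b):
    o1,d1=ray(s,*a);o2,d2=ray(d,*b); A=np.c_[d1,-d2]; t=np.linalg.lstsq(A,o2-o1,rcond=None)[0]; p,q=o1+d1*t[0],o2+d2*t[1]; return np.round((p+q)/2,4),np.linalg.norm(p-q)
print("tip",tri((270.7,225),(300,152)), "proj tcp",proj(s,np.array([[.4832,-.0994,.084]])),proj(d,np.array([[.4832,-.0994,.084]])))
hs,hd,hw=heads(s),heads(d),heads(w)
for p in((.5335,.1487),(.4863,-.1042),(.5174,-.2495)):
    a=min(hs,key=lambda e:np.hypot(*(atz(s,*e[0],.077)[:2]-p)))[0]; b=min(hd,key=lambda e:np.hypot(*(atz(d,*e[0],.077)[:2]-p)))[0]
    print(a,b,tri(a,b))
print([s[k] for k in("fx","fy","cx","cy")],[d[k] for k in("fx","fy","cx","cy")],w["cx"],w["cy"])
print([(e[0],e[1].sum()/16) for e in hw], np.round(w["world_from_camera"],3).tolist())
E
```

```text
tip (array([ 0.4789, -0.1063,  0.1214]), np.float64(0.0020699871326210753)) proj tcp [[269.81677782 237.57122042]] [[297.58688002 162.79083011]]
[204.49132948 183.05202312] [266.20879121 215.58241758] (array([0.5329, 0.1499, 0.0751]), np.float64(0.0018372171829810424))
[271.00720721 241.63063063] [296.43835616 163.77625571] (array([ 0.4854, -0.1024,  0.0758]), np.float64(0.0035616429398190714))
[345.20118343 269.68343195] [296.43835616 163.77625571] (array([ 0.5239, -0.2167,  0.0174]), np.float64(0.0725047642826667))
[408.1097098476469, 408.1097098476469, 257.85426127546646, 189.12944590508354] [474.59822195673297, 474.59822195673297, 243.2701015180842, 193.15049696561962] 254.62121984811813 189.2858116568032
[(array([251.48452124, 203.26313895]), np.float64(3203.9375))] [[0.891, -0.432, -0.14, 0.447], [0.454, 0.848, 0.272, -0.029], [0.001, -0.306, 0.952, 0.26], [0.0, 0.0, 0.0, 1.0]]
```

Both cameras put the visible fingertips about 37 mm above the reported TCP, at z≈0.12. So nothing has been touched yet, and I'll descend guided by force instead.

Request:
{"name": "apply_moves", "arguments": {
  "increments": [
    [0.05,-0.06,-0.3,0,0,0],
    [0,0,-0.3,0,0,0],
    [0,0,-0.15,0,0,0],
    [0,0,-0.1,0,0,0],
    [0,0,0,0,0,0]
  ]
}}

```text
clock: 2.67
tcp_pos: [0.4841, -0.101, 0.0571]
ee_rot: [-3.141, -0.001, 2.042]
wrist_force: [0.4, -0.2, 0.1]
grip_width: -0.0003
grip_force: 0.0
```

Request:
{"name": "apply_moves", "arguments": {
  "increments": [
    [0,0,-0.1,0,0,0],
    [0,0,0,0,0,0]
  ]
}}

```text
clock: 2.83
tcp_pos: [0.4844, -0.101, 0.0548]
ee_rot: [-3.142, -0.0, 2.042]
wrist_force: [0.5, 0.4, -0.5]
grip_width: -0.0001
grip_force: 0.0
```

Request:
{"name": "apply_moves", "arguments": {
  "increments": [
    [0,0,-0.1,0,0,0],
    [0,0,0,0,0,0]
  ]
}}

```text
clock: 3.0
tcp_pos: [0.4845, -0.1011, 0.052]
ee_rot: [3.141, 0.0, 2.042]
wrist_force: [0.2, -0.2, 0.1]
grip_width: -0.0001
grip_force: 0.3
```

```bash
python3 - <<'E'
from h import *
c=cam("scene"); d=cam("side"); w=cam("wrist")
out=np.hstack([cv2.resize(c["pixels"][190:310,220:320,::-1],(267,320)),cv2.resize(d["pixels"][110:206,250:330,::-1],(267,320)),cv2.resize(w["pixels"][100:356,150:364,::-1],(267,320))])
cv2.imwrite("pics/p3.png",out); print(env.observe()["wrist_force"],env.observe()["tcp_pos"])
E
```

```text
[ 1.25120731 -0.14112641 -1.00555295] [ 0.48449349 -0.10109596  0.05198974]
```

View pics/p3.png

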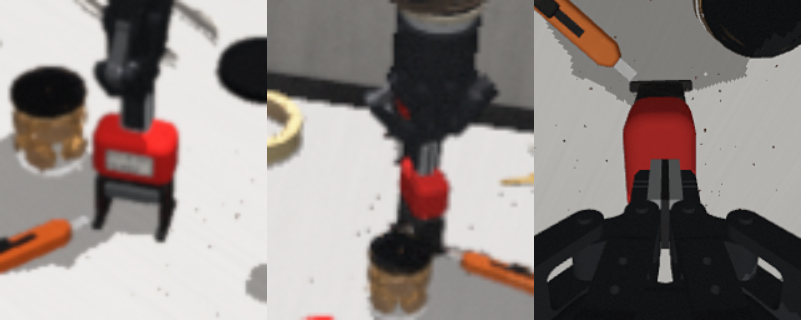

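The fingertip is now just over the head's top, at (137,128) in the scene crop, and is centred and aligned with the head in the wrist crop. I'll continue down.

Request:
{"name": "apply_moves", "arguments": {
  "increments": [
    [0,0,-0.1,0,0,0],
    [0,0,-0.1,0,0,0],
    [0,0,0,0,0,0]
  ]
}}

```text
clock: 3.4
tcp_pos: [0.4847, -0.1011, 0.0464]
ee_rot: [3.141, 0.001, 2.042]
wrist_force: [-1.8, 1.0, 7.4]
grip_width: 0.0002
grip_force: 3.5
```

Request:
{"name": "apply_moves", "arguments": {
  "increments": [
    [0,0,-0.1,0,0,0],
    [0,0,0,0,0,0]
  ]
}}

```text
clock: 3.57
tcp_pos: [0.4855, -0.1012, 0.046]
ee_rot: [3.139, 0.003, 2.042]
wrist_force: [-8.7, 3.4, 47.0]
grip_width: -0.0002
grip_force: 23.2
```

Request:
{"name": "apply_moves", "arguments": {
  "increments": [
    [0,0,-0.1,0,0,0],
    [0,0,0,0,0,0]
  ]
}}

```text
clock: 3.73
tcp_pos: [0.4863, -0.1012, 0.0455]
ee_rot: [3.136, 0.005, 2.042]
wrist_force: [-15.9, 7.8, 86.2]
grip_width: 0.0001
grip_force: 42.7
```

The head bottomed at a reported z≈0.046, which confirms the ~36 mm TCP offset. I'll release and look.

Request:
{"name": "apply_moves", "arguments": {
  "increments": [
    [0,0,0.2,0,0,0],
    [0,0,0.2,0,0,0],
    [0,0,0.8,0,0,0],
    [0,0,1,0,0,0],
    [0,0,0.4,0,0,0],
    [0,0,0,0,0,0]
  ]
}}

```text
clock: 4.23
tcp_pos: [0.4856, -0.1015, 0.1204]
ee_rot: [3.139, 0.003, 2.042]
wrist_force: [0.5, -0.6, -0.7]
grip_width: -0.0002
grip_force: 0.0
```

```bash
cat > chk.py <<'E'
from fit import *
s,d=cam("scene"),cam("side"); hs,hd=heads(s),heads(d)
P=[(.533,.150),(.4845,-.102),(.517,-.248)]
for p in P:
    a=min(hs,key=lambda e:np.hypot(*(atz(s,*e[0],.077)[:2]-p))); b=min(hd,key=lambda e:np.hypot(*(atz(d,*e[0],.077)[:2]-p)))
    print(np.round(a[0],1),a[1].sum()/16,np.round(b[0],1),b[1].sum()/16)
E
python3 chk.py; python3 - <<'E'
from h import *
print(env.observe()["tcp_pos"],env.observe()["clock"])
E
```

```text
[204.5 183.1] 483.5625 [266.2 215.6] 299.3125
[270.8 246.4] 738.3125 [296.4 166.6] 245.9375
[345.2 269.7] 894.0625 [296.4 166.6] 245.9375
[ 0.48439046 -0.10105802  0.11779945] 4.3333
```

The middle head stayed down (scene row 241.6→246.4), so that stamp is sound. Next is the far-right one.

Request:
{"name": "apply_moves", "arguments": {
  "increments": [
    [0.22,-0.98,0.2,0,0,0],
    [0.22,-0.98,0.2,0,0,0],
    [0.22,-0.98,0.2,0,0,0],
    [0.22,-0.98,0.2,0,0,0],
    [0.22,-0.98,0.2,0,0,0],
    [0,0,0,0,0,0],
    [0,0,0,0,0,0]
  ]
}}

```text
clock: 4.92
tcp_pos: [0.517, -0.2491, 0.1463]
ee_rot: [-3.141, -0.002, 2.04]
wrist_force: [-0.2, -0.0, -0.3]
grip_width: 0.0002
grip_force: 0.0
```

```bash
python3 - <<'E'
from fit import *
w=cam("wrist"); h=heads(w); p=(.5174,-.248)
print([(np.round(e[0]),e[1].sum()/16) for e in h]); print(rfit([(w,near(w,h,p))],p)); o=env.observe(); print(o["tcp_pos"],np.degrees(o["ee_rot"][2])-90,o["clock"])
E
```

```text
[(array([296.,  29.]), np.float64(2597.6875)), (array([253., 186.]), np.float64(2361.0625)), (array([480., 204.]), np.float64(172.8125))]
(array([ 5.1390e-01, -2.4620e-01,  2.3124e+01,  8.6000e-03]), array([0.041]))
[ 0.51672898 -0.2479745   0.14629646] 26.923401229860175 4.9667
```

Request:
{"name": "apply_moves", "arguments": {
  "increments": [
    [-0.04,0.03,-1,0,0,-0.01],
    [0,0,-1,0,0,-0.01],
    [0,0,-0.7,0,0,0],
    [0,0,-0.4,0,0,0],
    [0,0,-0.13,0,0,0],
    [0,0,-0.1,0,0,0],
    [0,0,0,0,0,0]
  ]
}}

```text
clock: 5.55
tcp_pos: [0.5157, -0.2459, 0.0475]
ee_rot: [-3.141, -0.002, 1.98]
wrist_force: [0.4, -0.0, -0.1]
grip_width: 0.0004
grip_force: 0.0
```

Request:
{"name": "apply_moves", "arguments": {
  "increments": [
    [0,0,-0.07,0,0,0],
    [0,0,0,0,0,0]
  ]
}}

```text
clock: 5.72
tcp_pos: [0.5164, -0.2465, 0.0466]
ee_rot: [3.141, 0.0, 1.98]
wrist_force: [-1.3, 0.8, 4.3]
grip_width: 0.0001
grip_force: 2.0
```

Request:
{"name": "apply_moves", "arguments": {
  "increments": [
    [0,0,-0.1,0,0,0],
    [0,0,0,0,0,0]
  ]
}}

```text
clock: 5.88
tcp_pos: [0.5169, -0.2465, 0.0461]
ee_rot: [3.14, 0.002, 1.979]
wrist_force: [-6.7, 8.0, 33.4]
grip_width: 0.0001
grip_force: 17.3
```

```bash
python3 chk.py
```

```text
[204.5 183.1] 482.3125 [266.2 215.6] 300.3125
[271.  246.3] 733.9375 [296.4 166.8] 245.8125
[344.3 275.8] 876.4375 [293.6 141.3] 193.3125
```

Request:
{"name": "apply_moves", "arguments": {
  "increments": [
    [0,0,0.2,0,0,0],
    [0,0,0.2,0,0,0],
    [0,0,1,0,0,0],
    [0,0,1,0,0,0],
    [0,0,1,0,0,0],
    [0,0,0,0,0,0]
  ]
}}

```text
clock: 6.48
tcp_pos: [0.5182, -0.248, 0.1503]
ee_rot: [3.137, 0.006, 1.979]
wrist_force: [-0.3, -0.1, 0.6]
grip_width: 0.0001
grip_force: 0.0
```

```bash
python3 chk.py; python3 -c "
from h import *
print(env.observe()['tcp_pos'])"
```

```text
[204.5 183.1] 483.9375 [266.2 215.6] 299.3125
[270.9 246.3] 731.5625 [296.4 166.8] 245.8125
[344.5 274.6] 877.8125 [293.7 140. ] 200.4375
[ 0.51654172 -0.24710583  0.14595148]
```

Both right-hand heads stay down (274.6 against 269.7 originally). Now the third stamp.

Request:
{"name": "apply_moves", "arguments": {
  "increments": [
    [0.04,0.95,0,0,0,0],
    [0.04,0.95,0,0,0,0],
    [0.04,0.95,0,0,0,0],
    [0.04,0.95,0,0,0,0],
    [0.04,0.95,0,0,0,0],
    [0.04,0.95,0,0,0,0],
    [0.04,0.95,0,0,0,0]
  ]
}}

```text
clock: 7.17
tcp_pos: [0.5238, -0.0461, 0.1437]
ee_rot: [-3.14, -0.001, 1.979]
wrist_force: [1.1, 1.1, 0.8]
grip_width: 0.0
grip_force: 0.0
```

Request:
{"name": "apply_moves", "arguments": {
  "increments": [
    [0.04,0.95,0,0,0,0],
    [0.04,0.95,0,0,0,0],
    [0.04,0.95,0,0,0,0],
    [0.04,0.95,0,0,0,0],
    [0.04,0.95,0,0,0,0],
    [0.04,0.95,0,0,0,0],
    [0.04,0.95,0,0,0,0],
    [0,0,0,0,0,0],
    [0,0,0,0,0,0]
  ]
}}

```text
clock: 7.92
tcp_pos: [0.5322, 0.153, 0.1436]
ee_rot: [-3.139, -0.001, 1.981]
wrist_force: [-0.3, -0.5, 0.1]
grip_width: 0.0
grip_force: 0.0
```

```bash
python3 - <<'E'
from fit import *
w=cam("wrist"); h=heads(w); p=(.532,.15); save(w,"w3.png")
print([(np.round(e[0]),e[1].sum()/16) for e in h]); print(rfit([(w,near(w,h,p))],p)); o=env.observe(); print(o["tcp_pos"],np.degrees(o["ee_rot"][2])-90,o["clock"])
E
```

```text
[(array([251., 190.]), np.float64(2393.1875))]
(array([5.29500e-01, 1.52100e-01, 2.78647e+01, 9.10000e-03]), array([0.043]))
[0.53235673 0.15202923 0.14380616] 23.459705263217558 7.9667
```

View pics/w3.png

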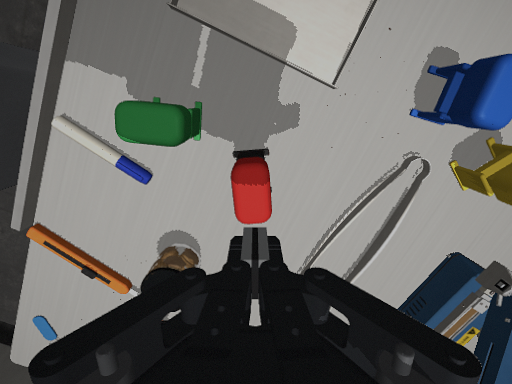

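The stamp is at (252,190) with yaw about 28°, and the tray is at the top. Pressing.

Request:
{"name": "apply_moves", "arguments": {
  "increments": [
    [-0.04,-0.03,-1,0,0,0.0125],
    [0,0,-1,0,0,0.0125],
    [0,0,-0.7,0,0,0],
    [0,0,-0.2,0,0,0],
    [0,0,-0.15,0,0,0],
    [0,0,-0.15,0,0,0],
    [0,0,0,0,0,0]
  ]
}}

```text
clock: 8.55
tcp_pos: [0.5321, 0.1505, 0.0494]
ee_rot: [3.141, 0.0, 2.057]
wrist_force: [-0.6, -1.6, 3.9]
grip_width: 0.0004
grip_force: 2.1
```

Request:
{"name": "apply_moves", "arguments": {
  "increments": [
    [0,0,-0.1,0,0,0],
    [0,0,0,0,0,0]
  ]
}}

```text
clock: 8.72
tcp_pos: [0.5324, 0.1507, 0.0471]
ee_rot: [3.14, 0.001, 2.057]
wrist_force: [-0.8, -2.0, 5.5]
grip_width: 0.0001
grip_force: 2.7
```

Request:
{"name": "apply_moves", "arguments": {
  "increments": [
    [0,0,-0.1,0,0,0],
    [0,0,0,0,0,0]
  ]
}}

```text
clock: 8.88
tcp_pos: [0.5334, 0.1509, 0.0467]
ee_rot: [3.137, 0.002, 2.057]
wrist_force: [-6.5, -3.1, 29.6]
grip_width: 0.0001
grip_force: 14.8
```

Request:
{"name": "apply_moves", "arguments": {
  "increments": [
    [0,0,-0.06,0,0,0],
    [0,0,0,0,0,0]
  ]
}}

```text
clock: 9.05
tcp_pos: [0.534, 0.151, 0.0465]
ee_rot: [3.135, 0.003, 2.058]
wrist_force: [-10.4, -3.4, 48.9]
grip_width: 0.0001
grip_force: 24.2
```

```bash
python3 chk.py
```

```text
[205.5 187.5] 469.8125 [265.2 220.9] 260.3125
[271.  246.2] 728.6875 [296.3 166.7] 245.9375
[344.4 274.5] 890.0625 [296.3 166.7] 245.9375
```

Fully down. Release and look.

Request:
{"name": "apply_moves", "arguments": {
  "increments": [
    [0,0,0.2,0,0,0],
    [0,0,0.2,0,0,0],
    [0,0,1,0,0,0],
    [0,0,1,0,0,0],
    [0,0,1,0,0,0],
    [0,0,0,0,0,0],
    [0,0,0,0,0,0]
  ]
}}

```text
clock: 9.73
tcp_pos: [0.5327, 0.1511, 0.1454]
ee_rot: [3.137, 0.001, 2.057]
wrist_force: [0.3, -0.1, 0.0]
grip_width: 0.0002
grip_force: 0.0
```

```bash
python3 chk.py; python3 - <<'E'
from fit import *
w=cam("wrist"); h=heads(w); p=(.532,.15); save(w,"w4.png")
print(rfit([(w,near(w,h,p))],p)); o=env.observe(); print(o["tcp_pos"],np.degrees(o["ee_rot"][2])-90,o["clock"])
# tray in wrist view: corners refined later
c=cam("side"); cv2.imwrite("pics/sd.png",cv2.resize(c["pixels"][190:320,210:330,::-1],(553,600)))
E
```

```text
[204.6 183.5] 478.4375 [266.1 215.9] 296.1875
[271.  246.2] 728.3125 [296.6 166.9] 239.9375
[344.4 274.5] 886.5625 [293.7 140.1] 201.8125
(array([5.29200e-01, 1.52300e-01, 2.81544e+01, 9.50000e-03]), array([0.023]))
[0.53142484 0.1508437  0.14256821] 27.87840325884345 9.8833
```

View pics/sd.png

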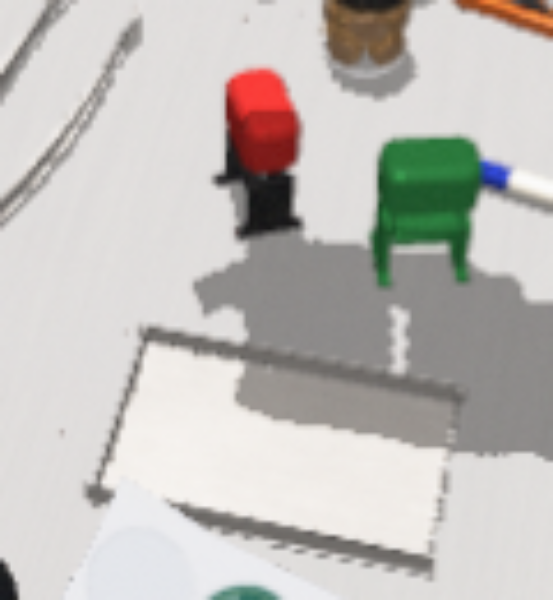

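The red head at (262,120) sprang back up (row 183.5 against 183.1), so this is the broken stamp. Tray rim corners in the crop are (147,330), (462,393), (432,570) and (93,493). I'll check the tray centre and the clearance to the green stamp.

```bash
python3 - <<'E'
from fit import *
c=cam("side"); s=cam("scene")
f=lambda u,v:(210+u/4.608-.5,190+v/4.615-.5)
C=np.array([atz(c,*f(*p),.016)[:2] for p in((147,330),(462,393),(432,570),(93,493))]); print(np.round(C,3),C.mean(0))
print("green",atz(c,*f(430,185),.077),atz(s,240/1.5,300/1.5,.077))
E
```

```text
[[0.574 0.278]
 [0.387 0.281]
 [0.386 0.405]
 [0.575 0.399]] [0.48044972 0.34075431]
green [0.42553059 0.18084385 0.077     ] [0.41873062 0.16658328 0.077     ]
```

Request:
{"name": "apply_moves", "arguments": {
  "increments": [
    [0,0,0,0,0,0],
    [0,0,0,0,0,0],
    [0,0,0,0,0,0],
    [0,0,0,0,0,0]
  ],
  "grip": 0.78,
  "grip_force": 30
}}

```text
clock: 10.37
tcp_pos: [0.5319, 0.1509, 0.1431]
ee_rot: [-3.141, -0.0, 2.057]
wrist_force: [0.0, 0.2, -0.4]
grip_width: 0.0481
grip_force: 0.0
```

Request:
{"name": "apply_moves", "arguments": {
  "increments": [
    [-0.03,0.0,-1,0,0,0],
    [0,0,-0.5,0,0,0],
    [0,0,0,0,0,0],
    [0,0,0,0,0,0]
  ]
}}

```text
clock: 10.7
tcp_pos: [0.5308, 0.1509, 0.098]
ee_rot: [-3.14, -0.0, 2.057]
wrist_force: [-0.0, 0.0, 0.0]
grip_width: 0.0665
grip_force: 0.0
```

Request:
{"name": "apply_moves", "arguments": {
  "increments": [
    [0,0,-0.5,0,0,0],
    [0,0,-0.5,0,0,0],
    [0,0,0,0,0,0]
  ]
}}

```text
clock: 10.95
tcp_pos: [0.5306, 0.1509, 0.0675]
ee_rot: [-3.14, -0.0, 2.057]
wrist_force: [0.2, 0.9, 0.0]
grip_width: 0.0666
grip_force: 0.0
```

```bash
python3 - <<'E'
from h import *
w=cam("wrist"); s=cam("scene"); print(env.observe()["tcp_pos"],env.observe()["grip_width"])
out=np.hstack([cv2.resize(w["pixels"][100:384,100:412,::-1],(440,400)),cv2.resize(s["pixels"][130:230,160:250,::-1],(360,400))])
cv2.imwrite("pics/g1.png",out)
E
```

```text
[0.53137121 0.15101181 0.06917303] 0.06644276692102143
```

View pics/g1.png

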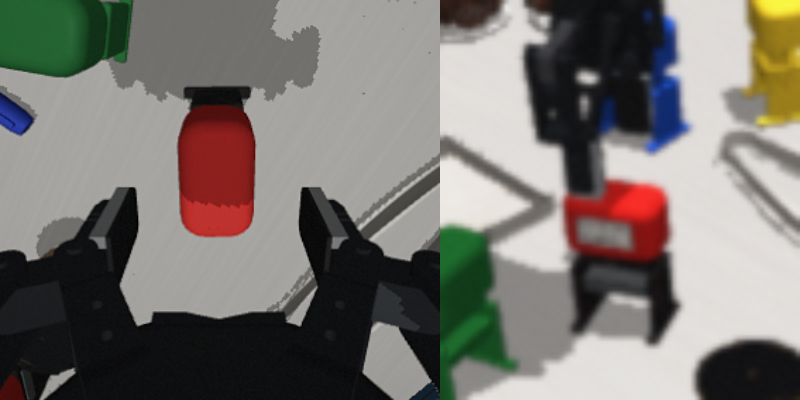

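The head at (217,170) is centred between the fingers, which sit at 120 and 315. I'll descend and grip.

Request:
{"name": "apply_moves", "arguments": {
  "increments": [
    [0,0,-0.4,0,0,0],
    [0,0,-0.4,0,0,0],
    [0,0,-0.4,0,0,0],
    [0,0,-0.4,0,0,0],
    [0,0,0,0,0,0]
  ]
}}

```text
clock: 11.47
tcp_pos: [0.5309, 0.1509, 0.0199]
ee_rot: [-3.141, -0.0, 2.057]
wrist_force: [-1.1, 0.1, -0.9]
grip_width: 0.0665
grip_force: 0.0
```

Request:
{"name": "apply_moves", "arguments": {
  "increments": [
    [0,0,0,0,0,0],
    [0,0,0,0,0,0],
    [0,0,0,0,0,0],
    [0,0,0,0,0,0],
    [0,0,0,0,0,0],
    [0,0,0,0,0,0]
  ],
  "grip": 0,
  "grip_force": 35
}}

```text
clock: 11.97
tcp_pos: [0.5314, 0.151, 0.0207]
ee_rot: [3.14, 0.0, 2.057]
wrist_force: [0.3, 0.6, 1.2]
grip_width: 0.0352
grip_force: 39.0
```

```bash
python3 - <<'E'
from h import *
w=cam("wrist"); s=cam("scene"); print(env.observe()["tcp_pos"],env.observe()["grip_width"],env.observe()["grip_force"])
out=np.hstack([cv2.resize(w["pixels"][100:384,100:412,::-1],(440,400)),cv2.resize(s["pixels"][130:230,160:250,::-1],(360,400))])
cv2.imwrite("pics/g2.png",out)
E
```

```text
[0.53138357 0.15097287 0.02052305] 0.035041807804508884 38.96347252652049
```

View pics/g2.png

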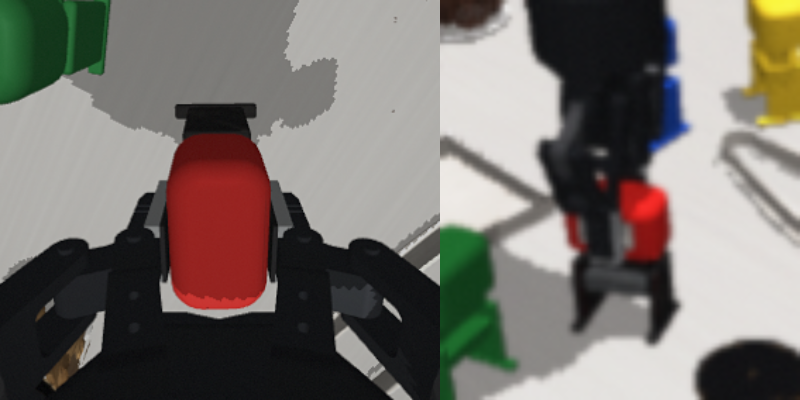

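The grip is good (35 mm, 39 N), with the head squarely between the pads at (218,220). I'll lift and carry it to the tray.

Request:
{"name": "apply_moves", "arguments": {
  "increments": [
    [0,0,0.3,0,0,0],
    [0,0,0.6,0,0,0],
    [0,0,0.8,0,0,0],
    [0,0,0.8,0,0,0],
    [0,0,0.8,0,0,0],
    [0,0,0.3,0,0,0],
    [0,0,0,0,0,0]
  ]
}}

```text
clock: 12.65
tcp_pos: [0.5316, 0.1511, 0.1303]
ee_rot: [3.138, 0.001, 2.057]
wrist_force: [0.2, 0.8, -0.8]
grip_width: 0.0347
grip_force: 39.0
```

Request:
{"name": "apply_moves", "arguments": {
  "increments": [
    [-0.1,0.3,0,0,0,0],
    [-0.2,0.7,0,0,0,0],
    [-0.2,0.8,0,0,0,0],
    [-0.25,0.8,0,0,0,0],
    [-0.25,0.8,0,0,0,0],
    [-0.25,0.8,0,0,0,0],
    [-0.25,0.8,0,0,0,0],
    [-0.2,0.7,0,0,0,0],
    [-0.05,0.4,0,0,0,0],
    [0,0,0,0,0,0]
  ]
}}

```text
clock: 13.48
tcp_pos: [0.4772, 0.3359, 0.1267]
ee_rot: [-3.14, -0.0, 2.06]
wrist_force: [0.2, -0.1, -1.8]
grip_width: 0.0352
grip_force: 38.9
```

```bash
python3 - <<'E'
from fit import *
o=env.observe(); print(o["tcp_pos"],o["ee_rot"],o["grip_width"],o["grip_force"],o["wrist_force"])
s,d=cam("scene"),cam("side")
print([np.round(e[0]) for e in heads(s)],[np.round(e[0]) for e in heads(d)])
E
```

```text
[0.47723388 0.33588944 0.12668388] [-3.13962122e+00 -2.12501880e-04  2.05984394e+00] 0.03521053246925464 38.92270975280553 [ 0.22594342 -0.14494496 -1.75849172]
[array([140., 127.]), array([271., 246.]), array([344., 274.])] [array([276., 242.])]
```

Request:
{"name": "apply_moves", "arguments": {
  "increments": [
    [0,0,-0.5,0,0,0],
    [0,0,-0.7,0,0,0],
    [0,0,-0.7,0,0,0],
    [0,0,-0.6,0,0,0],
    [0,0,-0.4,0,0,0],
    [0,0,-0.2,0,0,0],
    [0,0,-0.1,0,0,0],
    [0,0,0,0,0,0]
  ]
}}

```text
clock: 14.25
tcp_pos: [0.4786, 0.3333, 0.0319]
ee_rot: [-3.141, 0.0, 2.057]
wrist_force: [0.4, 0.2, -1.0]
grip_width: 0.035
grip_force: 39.0
```

Request:
{"name": "apply_moves", "arguments": {
  "increments": [
    [0,0,-0.05,0,0,0],
    [0,0,-0.05,0,0,0],
    [0,0,0,0,0,0]
  ]
}}

```text
clock: 14.5
tcp_pos: [0.4787, 0.3339, 0.0296]
ee_rot: [3.141, 0.0, 2.057]
wrist_force: [-0.5, -1.0, -2.0]
grip_width: 0.035
grip_force: 39.0
```

Request:
{"name": "apply_moves", "arguments": {
  "increments": [
    [0,0,-0.05,0,0,0],
    [0,0,0,0,0,0]
  ]
}}

```text
clock: 14.67
tcp_pos: [0.4785, 0.334, 0.0278]
ee_rot: [3.141, 0.0, 2.058]
wrist_force: [0.1, -0.0, -2.4]
grip_width: 0.0351
grip_force: 39.0
```

Request:
{"name": "apply_moves", "arguments": {
  "increments": [
    [0,0,-0.05,0,0,0],
    [0,0,-0.05,0,0,0],
    [0,0,0,0,0,0]
  ]
}}

```text
clock: 14.92
tcp_pos: [0.4785, 0.334, 0.0246]
ee_rot: [3.141, -0.0, 2.058]
wrist_force: [0.6, -0.5, -0.0]
grip_width: 0.035
grip_force: 38.9
```

Request:
{"name": "apply_moves", "arguments": {
  "increments": [
    [0,0,-0.04,0,0,0],
    [0,0,0,0,0,0]
  ]
}}

```text
clock: 15.08
tcp_pos: [0.4785, 0.334, 0.0235]
ee_rot: [3.141, -0.0, 2.057]
wrist_force: [0.9, -1.0, 0.1]
grip_width: 0.0351
grip_force: 39.0
```

Request:
{"name": "apply_moves", "arguments": {
  "increments": [
    [0,0,-0.04,0,0,0],
    [0,0,0,0,0,0]
  ]
}}

```text
clock: 15.25
tcp_pos: [0.4785, 0.3339, 0.0223]
ee_rot: [3.141, -0.0, 2.057]
wrist_force: [-1.1, 0.2, 0.8]
grip_width: 0.0348
grip_force: 39.1
```

It is on the floor: the load has come off and the height matches. Releasing.

Request:
{"name": "apply_moves", "arguments": {
  "increments": [
    [0,0,0,0,0,0],
    [0,0,0,0,0,0],
    [0,0,0,0,0,0],
    [0,0,0,0,0,0],
    [0,0,0,0,0,0],
    [0,0,0,0,0,0]
  ],
  "grip": 0.78
}}

```text
clock: 15.75
tcp_pos: [0.4785, 0.3339, 0.0223]
ee_rot: [3.141, 0.0, 2.057]
wrist_force: [-0.1, 0.2, 0.4]
grip_width: 0.0666
grip_force: 0.0
```

Request:
{"name": "apply_moves", "arguments": {
  "increments": [
    [0,0,0.2,0,0,0],
    [0,0,0.4,0,0,0],
    [0,0,0.8,0,0,0],
    [0,0,1,0,0,0],
    [0,0,1,0,0,0],
    [0,0,1,0,0,0],
    [0,0,0,0,0,0],
    [0,0,0,0,0,0]
  ]
}}

```text
clock: 16.42
tcp_pos: [0.479, 0.3343, 0.1569]
ee_rot: [3.137, -0.0, 2.057]
wrist_force: [-0.0, -0.5, -0.4]
grip_width: 0.0665
grip_force: 0.0
```

```bash
python3 - <<'E'
from fit import *
o=env.observe(); print(o["tcp_pos"],o["grip_width"],o["clock"])
s,d,w=cam("scene"),cam("side"),cam("wrist")
for c in(s,d): print([np.round(e[0],1).tolist() for e in heads(c)],"expect",np.round(proj(c,np.array([[.4785,.334,.0775],[.4785,.334,.0295]])),1).tolist())
p=(.4785,.334); print(rfit([(w,near(w,heads(w),p))],p))
E
```

```text
[0.47904649 0.33427446 0.15694314] 0.06649054078663835 16.4167
[[142.3, 164.8], [271.0, 246.1], [344.4, 274.4]] expect [[141.2, 163.9], [144.3, 180.0]]
[[272.5, 268.7]] expect [[273.1, 268.6], [272.2, 280.5]]
(array([4.76600e-01, 3.34700e-01, 2.71447e+01, 9.30000e-03]), array([0.035]))
```

```bash
python3 -c "
from bench import env
print(env.job_done())"
```

```text
the job is handed in; nothing more can be done
None
```

The job is handed in: two stamps latched and stand where they were with heads down, and the third (start x≈0.53, y≈0.15) sprang back, so I set it upright near the middle of the tray floor; the jar was not touched, and the hand-in returned no verdict.

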